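Index the third facet on a stone-grinding jig

TASK

On the stone-grinding jig, first slide the red depth stop along its track until its white line is level with the line on the yellow marker, and leave it there. Then turn the black index knob clockwise, three clicks and no further, and finish while still holding the knob at the third click, because its spring throws it back if you let go. Do not disturb the other things on the bench.

Things in the scene. Friction and masses are not known exactly. Their poses are not given: they have to be found in the camera images.
- jig: Stone-grinding jig fixed to the table: dark base plate 300 (x) x 320 (y) x 12 mm, origin at the centre of its underside, z up, x roughly away from the robot; place and yaw vary. At its y = +85 mm a blue head (80 mm wide, top at 125 mm) reaches over a lap disc and carries the index knob; at y = -90 mm a 190 mm slide track runs along x.
- slide_top (a point): Centre of the top of the red slide grip (depth stop) with a white line across it: a block 20 mm along the jig's x, 28 mm along y, 40 mm tall, on the aluminium track whose top is 26 mm above the table. This point is 66.5 mm above the table.
- stop_slide (a joint): Travel of the red slide grip along its track, m: 0 at the end nearest the robot, up to 0.13, growing towards the jig's +x. Friction about 1.5 N; it stays where it is left.
- mark: Yellow tab with a black line, 12 mm along the track, 20 mm across, 14 mm high, on the base plate at the track's outer side (away from the knob). Origin at its underside, at its black line's place along the track; axes parallel to the jig's. The slide is set when slide_top has x = 0 in this frame (white line level with black line).
- knob_grip (a point): Point on the upright axis of the black index knob, 158 mm above the table, the height to grip. The knob is a bar 42 mm long, 14 mm thick, 40 mm tall (top at 173 mm) on a 42 mm disc whose top is at 135 mm. At joint 0 the bar lies along the jig's x, white pointer end to -x. The point turns with the knob.
- knob_pointer (a point): White pointer end of the knob's bar, at the bar's top, 21 mm from the axis. It starts at the first of six black dots on the dial, one per click. The clicks are dips in the turning torque of 0.03 to 0.06 N m; turning takes up to 0.15 N m.
- knob (a joint): Turn of the index knob, rad, clockwise seen from above; starts at 0 on its zero stop. A click every 24 degrees: 0.419, 0.838, 1.257 (third), 1.676, 2.094 (end stop). A return spring (0.05 N m at 0, plus 0.02 per rad) drives it back and is stronger than the third click: let go, the knob springs back.
- glass_blank: Bystander, leave alone: spare green glass blank 36x36x12 mm lying on the jig's base plate.
- collar: Bystander, leave alone: brass ring, 30 mm outside, 14 mm high, on the base plate.
- coolant: Bystander, leave alone: white coolant bottle, 66 mm wide, 190 mm tall, on the table to the robot's right.
- polish: Bystander, leave alone: amber jar of polish, 64 mm wide, 70 mm tall, left.
- mug: Bystander, leave alone: blue mug, 84 mm wide, 95 mm tall, left.
- brush: Bystander, leave alone: brush lying on the table, right.
- clamp: Bystander, leave alone: black spring clamp with orange bar, about 90 mm long, 16 mm high, lying on the table, right.

How it is judged:
On the way, in this order (a step that is already met when the one before it is completed fails the run):
1. the red depth stop's line is level with the yellow marker's line, before the knob is turned (x of slide_top in the frame of mark between -0.005 and 0.005 m and value of joint knob below 0.2 rad), for 0.3 s.
2. the knob is held at its third click (value of joint knob between 1.1367 and 1.3767 rad and contact force between the fingers and knob above 2 N), for 0.5 s.
At the end, for the whole second after the job is handed in: The red slide is level with the marker within 5 mm, and the knob stands still within 0.12 rad (7 degrees) of its third click (1.257 rad), held there by the fingers (at least 2 N on the knob) (all of step 2 and x of slide_top in the frame of mark between -0.005 and 0.005 m and velocity of joint knob between -0.1 and 0.1 rad/s); the arm keeps its last pose, push and grip.
It fails at once if the knob is turned well past the third click (value of joint knob above 1.46 rad).
It fails at once if a bystander is moved by more than 30 mm (distance of any of glass_blank, collar, coolant, polish, mug, brush, clamp from where it was at the start of the episode above 0.03 m).
It also fails if it takes over 48 s, if anything falls off the work surface, if the arm or the gripper's body presses on something with over 40 N, if the wrist force passes 120 N, or if a joint passes its speed limit or range.

ROBOT

A 7-joint arm with a two-finger parallel gripper is mounted at the origin on the work surface. World frame = base frame: x ahead of the robot, y to its left, z up, the work surface at z = 0. Lengths are in m, angles in rad, forces in N, time in s.
With the tool pointing down it reaches from about 0.4 to 0.875 m from the base axis. Payload 19.3 kg.
Tool frame: the origin (TCP) lies midway between the tips of the shut fingers; the grasp point (between the pads) lies env.grasp_offset behind it (env.grasp_offset is the distance from the TCP to the grasp point, in m); z points along the fingers, y is the line along which they close (so a half turn about z gives the same grasp; the last joint's range is limited). The gripper opens to 85 mm and grips with 20 to 120 N. Pads are 22 mm wide; open, the fingers measure 114 mm over their backs; the gripper's body (76 mm by 85 mm) begins 54 mm behind the grasp point. The pads swing forward as they close: fully open they stand 13 mm farther back than shut.
Start: joints at [-1.308, 0.521, -0.036, 1.599, 0.021, 1.021, -0.113], TCP at [0.204, 0.591, 0.231] pointing down, gripper open.
Joint ranges: [-2.91, 2.91], [-0.3, 2.13], [-1.5, 1.42], [0.17, 2.43], [-1.26, 4.41], [0.16, 1.93], [-2.52, 2.52]. Speed limits (rad/s): [1.89, 1.89, 2.39, 2.39, 3.01, 3.01, 3.01].

INTERFACE

Orientations are given as a unit quaternion [w, x, y, z].
In Python, from station import env gives the robot as it stands.
- The arm moves only by the tool steer_hand, called after "Call:" as a command line: name --pt "numbers of a row" for each row, then --argument value for the rest. Schema: {"type":"object","properties":{"rows":{"type":"array","items":{"type":"array","items":{"type":"number"},"minItems":5,"maxItems":5},"minItems":1,"maxItems":12},"force":{"type":"number"},"only":{"type":"string"},"quiet":{"type":"boolean"},"lines":{"type":"string"}},"required":["rows"],"additionalProperties":false}. rows is a list of rows, 1 to 12 of them, each of 5 numbers: the finger opening in m, then dx, dy, dz in m, then a turn about the tool's z in rad; each row shifts and turns the commanded pose from where the row before left it, along the tool's axes as they then stand; what a row does not reach is not made up. A row lasts 1/12 s, in which the tool goes at most 0.0417 m and 0.125 rad, less where a joint would pass 70% of its speed; a pose out of reach is approached as far as the arm can. The fingers move at their own pace and stop on an object; force is the grip in N (left out, the last holds). Time passes only in rows, so rows that do not move let the fingers close. The tool returns the time, the measured TCP pose, the force, the opening and the grip force at its end. only (a regular expression) keeps the lines of the reply that match it, lines (a string "A,B") keeps lines A to B, and quiet returns only ok. Input that does not fit is refused with a message, and nothing moves.
- env.observe(): the state, without advancing time (a new reading comes with each control period).
- env.read_camera(name): name is "scene" or "top" or "wrist"; returns the picture (420x560x3 uint8, red, green, blue); there is no depth.
- env.get_calibration(name): a dict with "intrinsics" (3x3 intrinsics, pixels), "R" (3x3) and "t" (3): a world point X has camera coordinates R X + t; the wrist camera has in their place "hand_eye" (4x4, takes a point from camera to tool coordinates, whose origin is the TCP and whose axes are the flange's). Camera axes: x right, y down, z forward; pixel columns grow to the right and rows downward; lengths in m; the calibration is good to about 2 mm. A picture is of the moment at which its call begins: read the wrist's pose just before it. get_calibration takes no time and is no camera call.
- env.job_done(): hands the job in; it is judged then, once.
The state is a dict: "time_s": time; "joints": joint angles; "joint_velocities": joint speeds; "joint_torque": joint torques, N m; "tool_pos": TCP position; "ee_rot": TCP orientation; "wrist_force": force on the tool from outside, world axes, zero at the start; "ft_torque": the same for the moment, N m; "grip_width": finger opening in m; "grasp_force": force on a finger pad.
Only numpy, scipy, OpenCV 4.12 (cv2) and the standard library are available. Lean on these libraries where they do the work, as an engineer would, in place of code of your own. Each camera call takes 0.05 s, during which the arm holds its last target. There are 200 camera calls.

## Working session

There is one attempt and no reset: what is moved stays moved. The work goes in short steps, Python scripts to look and compute and a tool call to move; the robot and the scene stay as the last step left them, time stands still between calls to the robot, and variables do not carry over. Pictures are saved under pics/ and viewed, at most 10 in all, crops included, and the job is handed in when it is done.

```bash
ls; mkdir -p pics; python3 - <<'E'
from station import env
import cv2
for n in("top","scene"):
    cv2.imwrite(f"pics/{n}0.png",env.read_camera(n)[:,:,::-1])
    c=env.get_calibration(n);print(n,c)
s=env.observe();print(s, env.grasp_offset)
print(env.get_calibration("wrist"))
E
```

```text
pics
station.py
top {'intrinsics': array([[400.8119535 ,   0.        , 283.47943017],
       [  0.        , 400.8119535 , 209.05637913],
       [  0.        ,   0.        ,   1.        ]]), 'R': array([[-0.09298002, -0.99566489, -0.00247938],
       [-0.97049099,  0.09118505, -0.22323201],
       [ 0.22249035, -0.0183499 , -0.97476219]]), 't': array([0.0174196 , 0.52889338, 1.25506455])}
scene {'intrinsics': array([[537.82200197,   0.        , 282.1555192 ],
       [  0.        , 537.82200197, 211.36552663],
       [  0.        ,   0.        ,   1.        ]]), 'R': array([[ 0.26415858,  0.96438289,  0.01363431],
       [ 0.71829565, -0.1872785 , -0.6700583 ],
       [-0.64363934,  0.18679511, -0.74218326]]), 't': array([-0.11184027, -0.30613431,  1.84250181])}
{'time_s': 0.1, 'joints': array([-1.30820153,  0.52196747, -0.03634213,  1.59991438,  0.02119699,
        1.02108967, -0.1128037 ]), 'joint_velocities': array([ 1.08567901e-03, -2.64457278e-03, -6.48298646e-07,  3.00987950e-04,
        4.17998366e-04,  1.00794061e-03, -3.75496883e-04]), 'joint_torque': array([ 4.248375
[... 272 characters left out ...]
rce': array([ 0.55787084, -0.15115798,  0.02192837]), 'ft_torque': array([-0.02559146,  0.01498491,  0.04388672]), 'grasp_force': 0.0, 'grip_width': 0.08550898483376226} 0.0187
{'intrinsics': array([[301.01144128,   0.        , 278.40250349],
       [  0.        , 301.01144128, 206.31715893],
       [  0.        ,   0.        ,   1.        ]]), 'hand_eye': array([[ 2.62721935e-04, -9.60565361e-01, -2.78054165e-01,
         7.03630572e-02],
       [ 9.99999844e-01,  1.15335762e-04,  5.46419999e-04,
         1.44159266e-04],
       [-4.92802535e-04, -2.78054265e-01,  9.60565241e-01,
        -1.42306358e-01],
       [ 0.00000000e+00,  0.00000000e+00,  0.00000000e+00,
         1.00000000e+00]])}
```

View pics/top0.png

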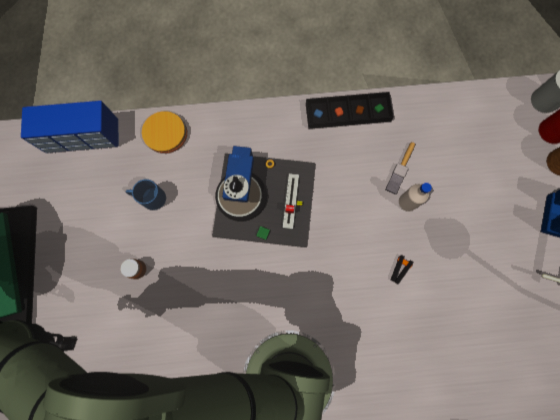

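View pics/scene0.png

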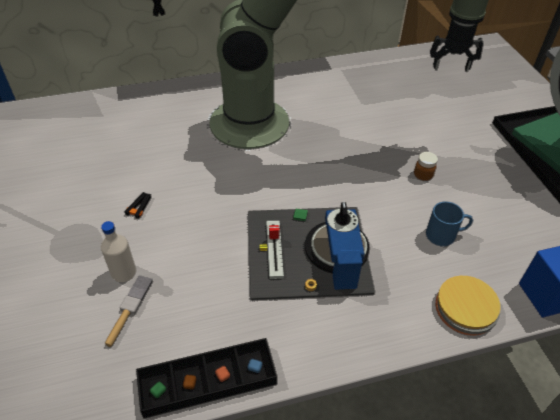

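The jig is in front of the robot: in the top view, the knob is near (237,184), the slide near (290,209) and the marker near (299,203). I'll enlarge crops of both views.

```bash
python3 - <<'E'
import cv2
a=cv2.imread("pics/top0.png")[140:255,205:325]
b=cv2.imread("pics/scene0.png")[195:305,240:380]
cv2.imwrite("pics/c1.png",cv2.resize(a,None,fx=5,fy=5,interpolation=cv2.INTER_CUBIC))
cv2.imwrite("pics/c2.png",cv2.resize(b,None,fx=5,fy=5,interpolation=cv2.INTER_CUBIC))
E
```

```text
(no output)
```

View pics/c1.png

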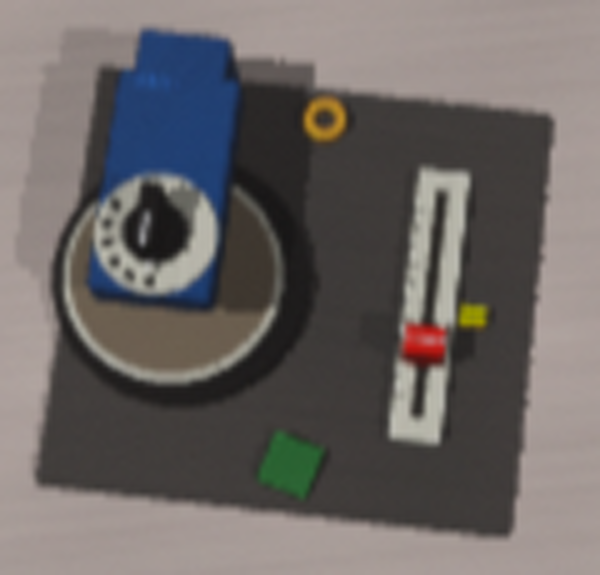

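View pics/c2.png

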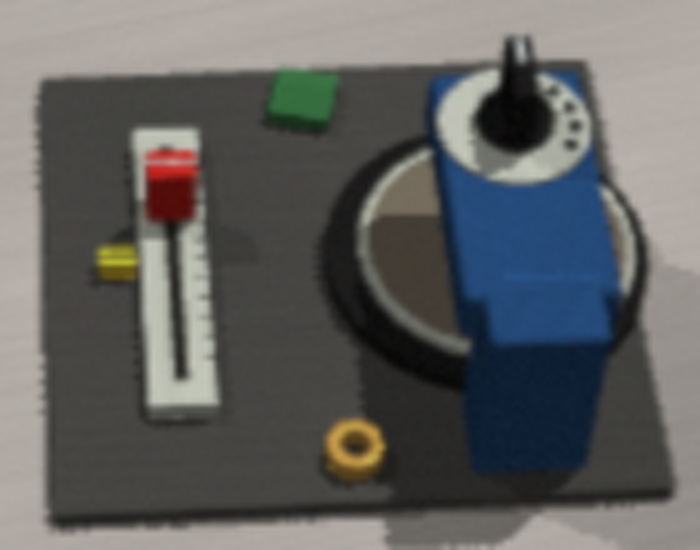

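The white line is at crop pixel (425,338) in the top view and (172,161) in the scene view. The marker line is at (473,316) and (117,262). Next I'll fit the jig pose from the plate corners.

```bash
cat > h.py <<'E'
from station import env
import numpy as np
from scipy.spatial.transform import Rotation as R
from scipy.optimize import least_squares
def crop(n,u,v):
    o=(205,140) if n=="top" else (240,195)
    return np.array([o[0]+(u+.5)/5-.5,o[1]+(v+.5)/5-.5])
def proj(n,X):
    c=env.get_calibration(n);p=c["intrinsics"]@(c["R"]@X+c["t"]);return p[:2]/p[2]
def atz(n,uv,z):
    c=env.get_calibration(n);d=c["R"].T@np.linalg.solve(c["intrinsics"],[*uv,1]);o=-c["R"].T@c["t"]
    return o+d*(z-o[2])/d[2]
E
python3 - <<'E'
from h import *
obs=[("top",(553,116),(.15,-.16)),("top",(511,535),(-.15,-.16)),("top",(38,485),(-.15,.16)),("top",(100,66),(.15,.16)),
("scene",(40,80),(-.15,-.16)),("scene",(585,62),(-.15,.16)),("scene",(673,490),(.15,.16)),("scene",(52,513),(.15,-.16))]
def f(p):
    r=[]
    for n,uv,(x,y) in obs:
        c,s=np.cos(p[2]),np.sin(p[2])
        r.extend(atz(n,crop(n,*uv),.012)[:2]-[p[0]+c*x-s*y,p[1]+s*x+c*y])
    return np.array(r)
s=least_squares(f,[.5,.1,0]);print(s.x,(s.fun.reshape(-1,2)*1e3).round(1))
p=s.x;c,sn=np.cos(p[2]),np.sin(p[2]);Rm=np.array([[c,-sn],[sn,c]])
for nm,n,uv,z in[("line","top",(425,338),.0665),("line","scene",(172,161),.0665),("mark","top",(473,316),.026),("mark","scene",(117,262),.026),
 ("glass","top",(292,463),.024),("dial","top",(155,233),.125),("dial","scene",(514,124),.125),("ptr","scene",(517,40),.173),("ptr","top",(150,245),.173)]:
    w=atz(n,crop(n,*uv),z);print(nm,n,w.round(4),(Rm.T@(w[:2]-p[:2])).round(4))
E
```

```text
[ 0.58376916  0.02661272 -0.20662549] [[-3.9  2.1]
 [-0.   0.9]
 [-2.6 -0.2]
 [-2.8  2. ]
 [ 4.2 -0.3]
 [ 4.8 -3.2]
 [ 0.9 -3. ]
 [-0.7  1.6]]
line top [ 0.531  -0.0523  0.0665] [-0.0354 -0.0881]
line scene [ 0.5319 -0.0533  0.0665] [-0.0344 -0.0889]
mark top [ 0.5526 -0.0875  0.026 ] [-0.0071 -0.1181]
mark scene [ 0.56   -0.0912  0.026 ] [ 0.0009 -0.1202]
glass top [0.4641 0.0426 0.024 ] [-0.1204 -0.0089]
dial top [0.6011 0.1128 0.125 ] [-0.0007  0.0879]
dial scene [0.6004 0.1105 0.125 ] [-0.0009  0.0855]
ptr scene [0.586  0.1123 0.173 ] [-0.0154  0.0843]
ptr top [0.5795 0.1116 0.173 ] [-0.0216  0.0823]
```
Consistent. Knob axis jig (0,0.085). World: (0.5838+... ) compute: c=.9787,s=-.2052: x=.5838+.2052*.085=.6012; y=.0266+.0832=.1098. 

Both views agree: the line is at about jig x = -0.035 and the marker at about -0.003, so the slide has to move about 32 mm. The knob axis is at about (0.601, 0.110). I'll move above the slide and refine there with the wrist camera.

Call:
steer_hand --pt "0.085 0 0 0 -0.0635" --pt "0.085 0 0 0 -0.0635" --pt "0.085 -0.0226 -0.0281 0 0" --pt "0.085 -0.0226 -0.0281 0 0" --pt "0.085 -0.0226 -0.0281 0 0" --pt "0.085 -0.0226 -0.0281 0 0" --pt "0.085 -0.0226 -0.0281 0 0" --pt "0.085 -0.0226 -0.0281 0 0" --pt "0.085 -0.0226 -0.0281 0 0" --pt "0.085 -0.0226 -0.0281 0 0" --pt "0.085 -0.0226 -0.0281 0 0" --pt "0.085 -0.0226 -0.0281 0 0" --force 30

```text
time_s: 1.1
tool_pos: [0.3683, 0.2677, 0.2313]
ee_rot: [-0.0, 0.103, 0.995, -0.0]
wrist_force: [1.7, -0.0, 0.1]
grip_width: 0.0846
grasp_force: 0.0
```

```bash
python3 -c "
from h import *
s=env.observe();print(s['tool_pos'],s['joints'],R.from_quat(s['ee_rot'],scalar_first=True).as_matrix().round(3))"
```

```text
[0.36833733 0.26769582 0.23126992] [-0.77587115  0.25240076  0.02052613  2.02865884 -0.00680119  0.8607079
  0.61348687] [[-0.979  0.204 -0.   ]
 [ 0.204  0.979 -0.   ]
 [ 0.    -0.    -1.   ]]
```

Call:
steer_hand --pt "0.085 -0.0225 -0.0281 0 0" --pt "0.085 -0.0225 -0.0281 0 0" --pt "0.085 -0.0225 -0.0281 0 0" --pt "0.085 -0.0225 -0.0281 0 0" --pt "0.085 -0.0225 -0.0281 0 0" --pt "0.085 -0.0225 -0.0281 0 0" --pt "0.085 -0.0225 -0.0281 0 0" --pt "0.085 -0.0225 -0.0281 0 0" --pt "0.06 -0.0225 -0.0281 0.02 0" --pt "0.055 -0.0225 -0.0281 0.02 0" --pt "0.055 0 0 0.03 0" --pt "0.055 0 0 0 0" --force 30

```text
time_s: 2.1
tool_pos: [0.5288, -0.0534, 0.1569]
ee_rot: [-0.003, 0.104, 0.995, -0.001]
wrist_force: [-1.1, 0.4, -1.5]
grip_width: 0.0552
grasp_force: 0.0
```

Call:
steer_hand --pt "0.055 0 0 0 0"

```text
time_s: 2.18
tool_pos: [0.5299, -0.0516, 0.1605]
ee_rot: [-0.002, 0.103, 0.995, -0.0]
wrist_force: [1.2, -0.3, 0.5]
grip_width: 0.0551
grasp_force: 0.0
```

```bash
python3 -c "
from h import *
import cv2,json
s=env.observe();print(s['tool_pos'],s['joints'])
im=env.read_camera('wrist')
cv2.imwrite('pics/w1.png',im[:,:,::-1])
json.dump([list(s['tool_pos']),list(s['ee_rot'])],open('w1.json','w'))"
```

```text
[ 0.52989058 -0.05156739  0.16053297] [-0.14032262  0.47622585  0.16940695  1.91659312 -0.11233072  0.76099317
  1.45678836]
```

View pics/w1.png

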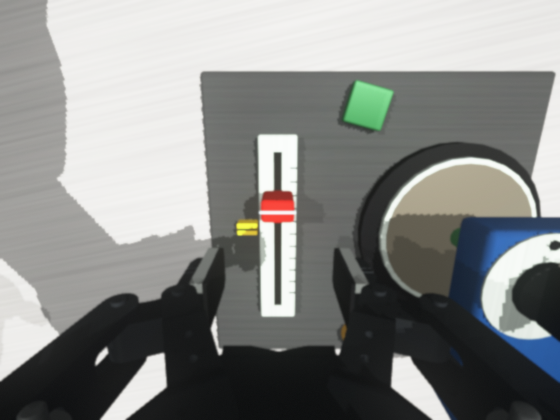

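The wrist view shows the white line near (278,212), the mark line near (247,228) and the near and far track ends at rows 135 and 316. I'll read the line rows from pixel profiles.

```bash
python3 - <<'E'
from h import *
import cv2,json
im=cv2.imread("pics/w1.png")
g=im[...].astype(int)
print("slide B", [(r,*g[r,270:286].mean(0).round().astype(int)) for r in range(188,226)])
print("mark R", [(r,*g[r,240:255].mean(0).round().astype(int)) for r in range(216,240)])
p,q=json.load(open("w1.json"));M=np.eye(4);M[:3,:3]=R.from_quat(q,scalar_first=True).as_matrix();M[:3,3]=p
c=env.get_calibration("wrist");T=M@c["hand_eye"]
J=np.array([[np.cos(-.2066),-np.sin(-.2066)],[np.sin(-.2066),np.cos(-.2066)]])
def w(uv,z):
    d=T[:3,:3]@np.linalg.solve(c["intrinsics"],[*uv,1]);o=T[:3,3];P=o+d*(z-o[2])/d[2];return P.round(4),(J.T@(P[:2]-[.5838,.0266])).round(4)
for n,uv,z in[("line",(278,211.5),.0665),("mark",(247,228),.026),("near",(278,135),.026),("far",(278,316),.026),("pl",(203,72),.012),("pr",(553,72),.012),("glass",(370,105),.024)]: print(n,*w(uv,z))
print(w((278,212.5),.0665)[1]-w((278,211.5),.0665)[1])
E
```

```text
slide B [(188, np.int64(162), np.int64(167), np.int64(167)), (189, np.int64(154), np.int64(161), np.int64(168)), (190, np.int64(127), np.int64(135), np.int64(165)), (191, np.int64(81), np.int64(88), np.int64(152)), (192, np.int64(50), np.int64(56), np.int64(143)), (193, np.int64(44), np.int64(50), np.int64(143)), (194, np.int64(43), np.int64(49), np.int64(144)), (195, np.int64(43), np.int64(50), np.int64(145)), (196, np.int64(43), np.int64(50), np.int64(146)), (197, np.int64(43), np.int64(50), np.int64(147)), (198, np.int64(43), np.int64(50), np.int64(151)), (199, np.int64(44), np.int64(51), np.int64(170)), (200, np.int64(47), np.int64(55), np.int64(210)), (201, np.int64(52), np.int64(61), np.int64(238)), (202, np.int64(56), np.int64(66), np.int64(247)), (203, np.int64(59), np.int64(69), np.int64(250)), (204, np.int64(61), np.int64(71), np.int64(250)), (205, np.int64(61), np.int64(72), np.int64(250)), (206, np.int64(61), np.int64(72), np.int64(250)), (207, np.int64(61), np.int64(72), np.int64(250)), (208, np.int64(62), np.int64(73), np.int64(250)), (209, np.int64(80), np.int64(89), n
[... 1700 characters left out ...]
), (233, np.int64(66), np.int64(209), np.int64(227)), (234, np.int64(68), np.int64(184), np.int64(202)), (235, np.int64(68), np.int64(130), np.int64(141)), (236, np.int64(69), np.int64(86), np.int64(88)), (237, np.int64(70), np.int64(76), np.int64(76)), (238, np.int64(70), np.int64(75), np.int64(75)), (239, np.int64(70), np.int64(75), np.int64(75))]
line [ 0.532  -0.0522  0.0665] [-0.0345 -0.0877]
mark [ 0.5544 -0.0879  0.026 ] [-0.0053 -0.1181]
near [ 0.4739 -0.0401  0.026 ] [-0.0939 -0.0878]
far [ 0.6584 -0.0787  0.026 ] [ 0.0946 -0.0877]
pl [ 0.4073 -0.0945  0.012 ] [-0.1479 -0.1547]
pr [0.4712 0.2111 0.012 ] [-0.1481  0.1574]
glass [0.4654 0.0444 0.024 ] [-0.1195 -0.0069]
[0.0008 0.    ]
```

Slide line at jig x = -0.034 and marker at -0.004, so it needs about +30 mm. Now I'll grip the slide.

Call:
steer_hand --pt "0.055 -0.0022 -0.0005 0.025 0" --pt "0.055 0 0 0.035 0" --pt "0.055 0 0 0.035 0" --pt "0.055 0 0 0.02 0" --pt "0.055 0 0 0.008 0" --pt "0.02 0 0 0 0" --pt "0.02 0 0 0 0" --pt "0.02 0 0 0 0" --pt "0.02 0 0 0 0" --pt "0.02 0 0 0 0" --pt "0.02 0 0 0 0" --force 25

```text
time_s: 3.15
tool_pos: [0.5339, -0.0534, 0.0405]
ee_rot: [0.001, 0.103, 0.995, -0.0]
wrist_force: [-1.1, -6.8, 0.4]
grip_width: 0.0276
grasp_force: 26.7
```

Gripped at 27.6 mm, which matches the 28 mm block. Sliding +30 mm along the jig's x.

Call:
steer_hand --pt "0.02 -0.006 0 0 0" --pt "0.02 -0.006 0 0 0" --pt "0.02 -0.006 0 0 0" --pt "0.02 -0.006 0 0 0" --pt "0.02 -0.006 0 0 0" --pt "0.02 0 0 0 0" --pt "0.02 0 0 0 0" --pt "0.055 0 0 0 0" --pt "0.055 0 0 0 0" --pt "0.055 0 0 0 0"

```text
time_s: 3.98
tool_pos: [0.5629, -0.0584, 0.0395]
ee_rot: [0.001, 0.103, 0.995, 0.0]
wrist_force: [-0.3, 0.9, 0.8]
grip_width: 0.0552
grasp_force: 0.0
```

Call:
steer_hand --pt "0.055 0 0 -0.03 0" --pt "0.055 0 0 -0.04 0" --pt "0.055 0 0 -0.04 0" --pt "0.055 0 0 -0.01 0" --pt "0.055 0 0 0 0" --pt "0.055 0 0 0 0"

```text
time_s: 4.48
tool_pos: [0.5626, -0.0584, 0.1592]
ee_rot: [0.001, 0.103, 0.995, 0.0]
wrist_force: [-0.2, 0.6, -0.4]
grip_width: 0.055
grasp_force: 0.0
```

```bash
cat > m.py <<'E'
from h import *
import cv2,json,sys
s=env.observe();p,q=s['tool_pos'],s['ee_rot'];print(p)
im=env.read_camera('wrist')[:,:,::-1];cv2.imwrite(sys.argv[1],im)
M=np.eye(4);M[:3,:3]=R.from_quat(q,scalar_first=True).as_matrix();M[:3,3]=p
json.dump(M.tolist(),open("w.json","w"))
E
python3 m.py pics/w2.png; python3 -c "
import cv2;cv2.imwrite('pics/w2c.png',cv2.resize(cv2.imread('pics/w2.png')[120:320,190:390],None,fx=3,fy=3,interpolation=2))"
```

```text
[ 0.56256578 -0.05837377  0.15920012]
```

View pics/w2c.png

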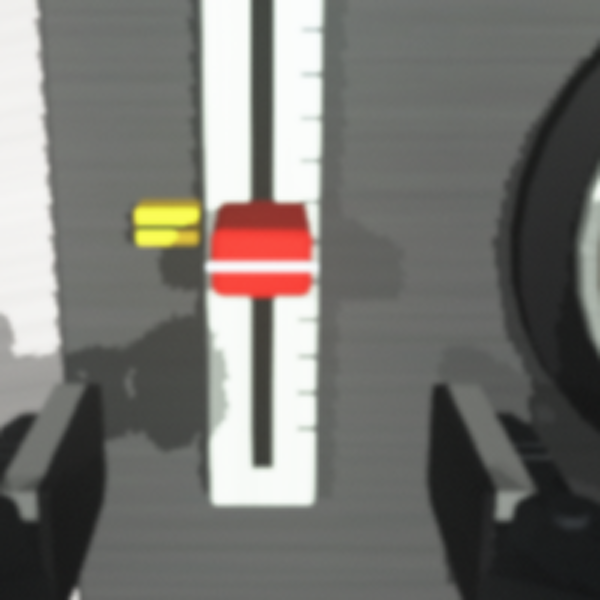

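Crop rows: marker line about 227, white line about 267, equivalent to full-image rows 195.5 and 208.8. These are different heights, so I'll convert them.

```bash
cat > w.py <<'E'
from h import *
import json
c=env.get_calibration("wrist");T=np.array(json.load(open("w.json")))@c["hand_eye"]
J=np.array([[np.cos(-.2066),-np.sin(-.2066)],[np.sin(-.2066),np.cos(-.2066)]])
def w(uv,z):
    d=T[:3,:3]@np.linalg.solve(c["intrinsics"],[*uv,1]);o=T[:3,3];P=o+d*(z-o[2])/d[2];return P.round(4),(J.T@(P[:2]-[.5838,.0266])).round(4)
E
python3 - <<'E'
from w import *
import cv2
g=cv2.imread("pics/w2.png").astype(int)
print(g[203:215,270:286,0].mean(1).round(),"203..");print(g[186:204,238:254,1].mean(1).round(),"186..")
print(w((277,208.8),.0665),w((246,195.5),.026))
E
```

```text
[ 64.  64.  72. 119. 204. 244. 242. 193. 107.  67.  61.  60.] 203..
[129. 145. 172. 223. 248. 252. 252. 249. 230. 168. 172. 219. 233. 233.
 222. 187. 127.  95.] 186..
(array([ 0.5624, -0.0592,  0.0665]), array([-0.0034, -0.0884])) (array([ 0.5555, -0.0877,  0.026 ]), array([-0.0043, -0.1177]))
```

The slide is within about 1 mm of the marker. Next, rise and go above the knob for a look.

Call:
steer_hand --pt "0.055 0 0 -0.035 0" --pt "0.055 0 0.0 -0.036 0" --pt "0.055 0 0.029 0 0" --pt "0.055 -0.0033 0.029 0 0" --pt "0.055 0 0.029 0 0" --pt "0.055 0 0.029 0 0" --pt "0.055 0 0.029 0 0" --pt "0.055 0 0.029 0 0" --pt "0.055 0 0 0 0" --pt "0.055 0 0 0 0"

```text
time_s: 5.37
tool_pos: [0.6004, 0.1127, 0.2276]
ee_rot: [-0.001, 0.101, 0.995, -0.0]
wrist_force: [0.3, -0.5, -0.3]
grip_width: 0.055
grasp_force: 0.0
```

```bash
python3 m.py pics/w3.png; python3 -c "
import cv2;cv2.imwrite('pics/w3c.png',cv2.resize(cv2.imread('pics/w3.png')[150:350,190:390],None,fx=3,fy=3,interpolation=2))"
```

```text
[0.6004346  0.11266131 0.22758448]
```

View pics/w3c.png

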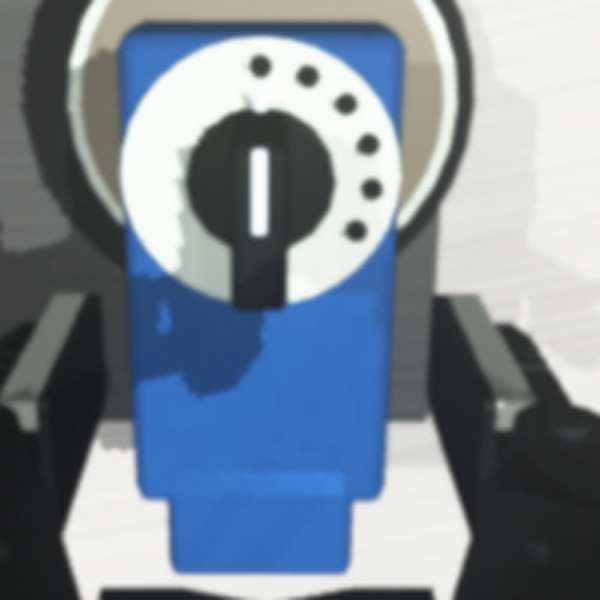

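The pointer end is at crop (260,147), the far bar end near (260,308) and the dial centre near (261,170). The bar is parallel to the image's vertical axis.

```bash
python3 - <<'E'
from w import *
f=lambda u,v:(190+(u+.5)/3-.5,150+(v+.5)/3-.5)
for n,u,v,z in[("ptr",260,147,.173),("end",259.5,250,.173),("end2",259.5,309,.173),("dial",261,171,.125),("left",233,280,.173),("right",287,280,.173),("disc",261,181,.135)]: print(n,*w(f(u,v),z))
E
```

```text
ptr [0.5817 0.1153 0.173 ] [-0.0202  0.0864]
end [0.606  0.1101 0.173 ] [0.0046 0.0863]
end2 [0.6206 0.1071 0.173 ] [0.0195 0.0863]
dial [0.6008 0.1113 0.125 ] [-0.0007  0.0863]
left [0.6121 0.1025 0.173 ] [0.0121 0.0801]
right [0.6147 0.1149 0.173 ] [0.0121 0.0928]
disc [0.6007 0.1113 0.135 ] [-0.0008  0.0864]
```

Call:
steer_hand --pt "0.04 -0.0009 -0.0014 0.02 0" --pt "0.04 0 0 0.03 0" --pt "0.04 0 0 0.025 0" --pt "0.04 0 0 0.01 0" --pt "0.04 0 0 0 0" --pt "0.008 0 0 0 0" --pt "0.008 0 0 0 0" --pt "0.008 0 0 0 0" --pt "0.008 0 0 0 0" --pt "0.008 0 0 0 0" --pt "0.008 0 0 0 0" --pt "0.008 0 0 0 0" --force 60

```text
time_s: 6.42
tool_pos: [0.6026, 0.1104, 0.146]
ee_rot: [0.001, 0.102, 0.995, 0.001]
wrist_force: [2.2, 5.7, 2.2]
grip_width: 0.0129
grasp_force: 61.5
```

```bash
python3 -c "
from h import *
s=env.observe();print(s['joints'],s['ft_torque'],R.from_quat(s['ee_rot'],scalar_first=True).as_matrix()[:2,1])"
```

```text
[-0.37394298  0.60445997  0.14157422  1.71915983 -0.11067817  0.82248555
  1.1836461 ] [ 0.84953321 -0.26351576 -0.04278371] [0.20371773 0.97902738]
```

Gripped on the bar (12.9 mm). Turning clockwise, a bit short at first.

Call:
steer_hand --pt "0.008 0 0 0 0.1" --pt "0.008 0 0 0 0.1" --pt "0.008 0 0 0 0.1" --pt "0.008 0 0 0 0.1" --pt "0.008 0 0 0 0.1" --pt "0.008 0 0 0 0.1" --pt "0.008 0 0 0 0.1" --pt "0.008 0 0 0 0.1" --pt "0.008 0 0 0 0.1" --pt "0.008 0 0 0 0.1" --pt "0.008 0 0 0 0.1" --pt "0.008 0 0 0 0.08"

```text
time_s: 7.42
tool_pos: [0.6017, 0.1098, 0.146]
ee_rot: [-0.0, 0.641, 0.768, 0.001]
wrist_force: [-5.5, 0.1, 10.8]
grip_width: 0.013
grasp_force: 62.4
```

Call:
steer_hand --pt "0.008 0 0 0 0" --pt "0.008 0 0 0 0" --pt "0.008 0 0 0 0"

```text
time_s: 7.67
tool_pos: [0.6017, 0.1098, 0.146]
ee_rot: [-0.0, 0.639, 0.77, 0.001]
wrist_force: [-5.5, 1.5, 9.3]
grip_width: 0.0131
grasp_force: 62.8
```

```bash
python3 -c "
from h import *
s=env.observe();print(s['joints'],s['ft_torque']);y=R.from_quat(s['ee_rot'],scalar_first=True).as_matrix()[:2,1];print(np.arctan2(.979027,.203718)-np.arctan2(y[1],y[0]))"
```

```text
[-0.5828999   0.64904576  0.46052072  1.73157074 -0.36825642  0.84663704
  0.22882544] [0.06660762 1.55219477 0.07920616]
1.1803021732327608
```

Call:
steer_hand --pt "0.008 0 0 0 0.04" --pt "0.008 0 0 0 0.035" --pt "0.008 0 0 0 0" --pt "0.008 0 0 0 0" --pt "0.008 0 0 0 0" --pt "0.008 0 0 0 0" --pt "0.008 0 0 0 0" --pt "0.008 0 0 0 0"

```text
time_s: 8.33
tool_pos: [0.6016, 0.1098, 0.146]
ee_rot: [-0.0, 0.667, 0.745, 0.001]
wrist_force: [-6.0, 1.6, 10.5]
grip_width: 0.0133
grasp_force: 62.6
```

```bash
python3 m.py pics/w4.png; python3 -c "
from h import *
import cv2
s=env.observe();print(s['grasp_force'],s['ft_torque']);y=R.from_quat(s['ee_rot'],scalar_first=True).as_matrix()[:2,1];print(np.arctan2(.979027,.203718)-np.arctan2(y[1],y[0]))
a=env.read_camera('top')[160:210,210:265,::-1];b=cv2.imread('pics/w4.png')[140:340,180:380]
cv2.imwrite('pics/f.png',np.hstack([cv2.resize(b,(400,400),interpolation=2),cv2.resize(a,(400,400),interpolation=2)]))"
```

```text
[0.60161814 0.10977538 0.14595917]
62.63255953788757 [0.1244726  1.61858978 0.09057301]
1.2552256042522845
```

View pics/f.png

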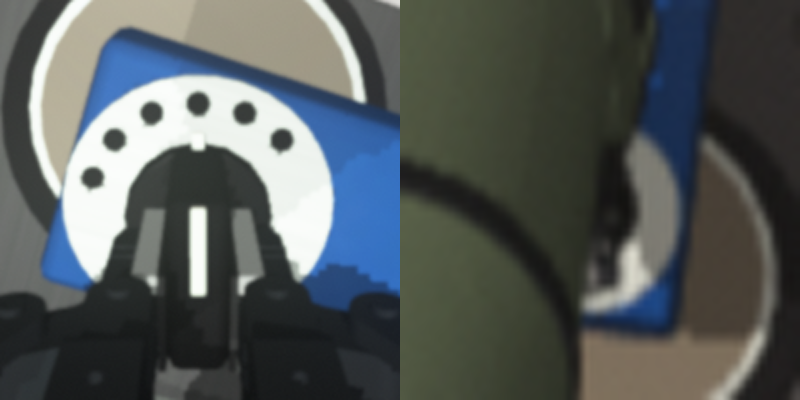

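The pointer is level with the fourth dot, which is the third click since the first dot is zero. The tool angle reads 1.255 rad and the fingers hold with about 62 N. It has held there for over 0.5 s, so I'm handing in.

```bash
python3 -c "
from station import env
print(env.job_done())"
```

```text
the job is handed in; nothing more can be done
None
```

The job is handed in, with no verdict returned: the depth stop measured within about 1 mm of the marker line, and the knob is held at its third click (tool turned 1.255 rad, about 62 N grip), with about 8.4 s of the 48 s used.

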